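Refit the washed film rollers on the roller deck in running order

TASK

The four film rollers have been washed and stand on the wooden drying board in running order, the first next to the board's hand grip. Put them back on the spindles of the metal roller deck in the same running order: the first on the spindle next to the film gate, the last on the spindle farthest from it, each one right down on its spindle's collar. Let go of them all.

Things in the scene. Friction and masses are not known exactly. Their poses are not given: they have to be found in the camera images.
- roller_flanged: Film guide roller of bare aluminium with a flange at each end: 40 mm across the flanges, waist 29 mm, 30 mm high, about 60 g. Loose. Its origin is the centre of its underside, its z axis the roller's axis (up); an 18 mm bore goes right through. At the start it stands on one of the four drying pins, underside 22 mm above the bench.
- roller_tube: Slim plain aluminium roller, the narrowest and tallest: 28 mm across, 36 mm high, about 45 g. Loose. Its origin is the centre of its underside, its z axis the roller's axis (up); an 18 mm bore goes right through. At the start it stands on one of the four drying pins, underside 22 mm above the bench.
- roller_sprocket: Steel sprocket roller with a ring of small teeth round each end: 37 mm across the teeth, 28 mm high, about 70 g. Loose. Its origin is the centre of its underside, its z axis the roller's axis (up); an 18 mm bore goes right through. At the start it stands on one of the four drying pins, underside 22 mm above the bench.
- roller_tyred: Pinch roller, aluminium hub with a broad black rubber tyre, the widest and lowest: 44 mm across, 22 mm high, about 60 g. Loose. Its origin is the centre of its underside, its z axis the roller's axis (up); an 18 mm bore goes right through. At the start it stands on one of the four drying pins, underside 22 mm above the bench.
- grip_tab: Fixed wooden hand grip at one end of the drying board, 44 x 54 mm, 13 mm thick, with an oblong hole through it; a steel drip dish is at the other end. Either end can have it. Origin: its middle, at bench height. The four pins stand in line with it, 43, 91, 139 and 187 mm from its middle. Rollers are 48 mm apart on the board: close the fingers across the row.
- pin_flanged: One of four identical fixed pins in a row on the drying board (wood, 194 x 78 mm, 14 mm thick): a 23 mm collar 8 mm high, then an 11 mm dowel to 44 mm with a tapered tip. Origin: centre of its foot, 14 mm above the bench. Which place along the board it has differs from start to start; it stays where it is. At the start it carries the flanged roller.
- pin_tube: One of four identical fixed pins in a row on the drying board (wood, 194 x 78 mm, 14 mm thick): a 23 mm collar 8 mm high, then an 11 mm dowel to 44 mm with a tapered tip. Origin: centre of its foot, 14 mm above the bench. Which place along the board it has differs from start to start; it stays where it is. At the start it carries the slim plain roller.
- pin_sprocket: One of four identical fixed pins in a row on the drying board (wood, 194 x 78 mm, 14 mm thick): a 23 mm collar 8 mm high, then an 11 mm dowel to 44 mm with a tapered tip. Origin: centre of its foot, 14 mm above the bench. Which place along the board it has differs from start to start; it stays where it is. At the start it carries the sprocket roller.
- pin_tyred: One of four identical fixed pins in a row on the drying board (wood, 194 x 78 mm, 14 mm thick): a 23 mm collar 8 mm high, then an 11 mm dowel to 44 mm with a tapered tip. Origin: centre of its foot, 14 mm above the bench. Which place along the board it has differs from start to start; it stays where it is. At the start it carries the rubber-tyred roller.
- roller_deck: Fixed grey metal plate 240 x 76 x 10 mm; dark film gate 43 mm high, two jaws and a slit, at x = +101 mm. Origin: middle of its underside on the bench; x towards the gate. Spindles at x = +56, +6, -44, -94 mm, y = 0: 25 mm collar, its top 18 mm above the bench; 14 mm shaft; tapered nose 32 to 48 mm up. Close across the row. A fixed rewind 0.39 m tall stands left of the work, world y over 0.06 m.
There are look-alikes about, which are no part of the job. What is shaped like the roller_flanged but purple is not meant.

How it is judged:
By the outcome, as a careful person would: the job done as asked, in the order asked, and still so for the second after the job is handed in, with the robot touching nothing.
It also fails if it takes over 96 s, if anything falls off the work surface, if the arm or the gripper's body presses on something with over 40 N, if the wrist force passes 120 N, or if a joint passes its speed limit or range.

ROBOT

A 7-joint arm with a two-finger parallel gripper is mounted at the origin on a cart in front of the work surface, level with it; the furniture and walls round the work are solid. World frame = base frame: x ahead of the robot, y to its left, z up, the work surface at z = 0. Lengths are in m, angles in rad, forces in N, time in s.
With the tool pointing down it reaches from about 0.4 to 0.875 m from the base axis. Payload 19.3 kg.
Tool frame: the origin (TCP) lies on the centre line of the jaws, within the pads' length; the fingertips stand 14 mm ahead of it and the grasp point (between the pads) lies 5 mm behind it (bot.tip_extent is the distance from the TCP to the fingertips, in m); z points along the fingers, y is the line along which they close (so a half turn about z gives the same grasp; the last joint's range is limited). The gripper opens to 85 mm and grips with 20 to 120 N. Pads are 22 mm wide; open, the fingers measure 114 mm over their backs; the gripper's body (76 mm by 85 mm) begins 54 mm behind the grasp point. The pads swing forward as they close: fully open they stand 13 mm farther back than shut.
Start: joints at [1.267, 0.521, -0.036, 1.599, 0.021, 1.021, -0.113], TCP at [0.145, -0.608, 0.245] pointing down, gripper open.
Joint ranges: [-2.91, 2.91], [-0.3, 2.13], [-1.5, 1.42], [0.17, 2.43], [-1.26, 4.41], [0.16, 1.93], [-2.52, 2.52]. Speed limits (rad/s): [1.89, 1.89, 2.39, 2.39, 3.01, 3.01, 3.01].

INTERFACE

Orientations are given as [roll, pitch, yaw] about the fixed x, y, z axes, in that order (R = Rz(yaw) Ry(pitch) Rx(roll)).
In Python, from workcell import monitor, grab_frame, camera_model, bot gives the robot as it stands.
- The arm moves only by the tool move_arm, never from a script. Its argument "moves" is a list of rows, each a list of 4 numbers: the shift along the world's x, y, z in mm, then the turn about the world's z in rad. A call has 1 to 12 rows; each row is the pose to reach, as a shift and turn from the pose commanded when the call began; what a row does not reach only later rows make up. A row lasts 1/8 s, in which the tool goes at most 62.5 mm and 10.7 degrees, less where a joint would pass 70% of its speed; a pose out of reach is approached as far as the arm can. A call with a gripper value outside its range is refused whole. "gripper" is the opening, from 0 (shut) to 1 (fully open), set as the call begins (left out, the last holds). The fingers move at their own pace and stop on an object; "newtons" is the grip in N (left out, the last holds). Time passes only in rows, so rows that repeat a pose let the fingers close. It gives the time, the measured TCP pose, the force, the opening and the grip force at its end, in the units of the state.
- monitor.observe(): the state, without advancing time (a new reading comes with each control period).
- grab_frame(name): name is "scene" or "top"; returns the picture (420x560x3 uint8, blue, green, red); there is no depth.
- camera_model(name): a dict with "vfov" (degrees; the focal length in pixels is half the picture's height over the tangent of half this angle, whatever the lens; pixels are square), "cx", "cy" (the principal point, pixels), "k1" (the pictures are not rectified: a ray, as slopes to the right and down, at radius r is drawn at 1 + k1 r^2 times it, then the intrinsics apply), "R" (3x3) and "t" (3): a world point X has camera coordinates R X + t. Camera axes: x right, y down, z forward; pixel columns grow to the right and rows downward; lengths in m; the calibration is good to about 2 mm. A picture is of the moment at which its call begins. camera_model takes no time and is no camera call.
- bot.job_done(): hands the job in; it is judged then, once.
The state is a dict: "clock": time; "qpos": joint angles; "qd": joint speeds; "joint_efforts": joint torques, N m; "position": TCP position; "tool_rot": TCP orientation; "force": force on the tool from outside, world axes, zero at the start; "moment": the same for the moment, N m; "grip_width": finger opening in m; "finger_force": force on a finger pad.
Only numpy, scipy, OpenCV 4.12 (cv2) and the standard library are available. Lean on these libraries where they do the work, as an engineer would, in place of code of your own. Each camera call takes 0.05 s, during which the arm holds its last target. There are 200 camera calls.

## Working session

There is one attempt and no reset: what is moved stays moved. The work goes in short steps, Python scripts to look and compute and a tool call to move; the robot and the scene stay as the last step left them, time stands still between calls to the robot, and variables do not carry over. Pictures are saved under pics/ and viewed, at most 14 in all, crops included, and the job is handed in when it is done.

Besides the shell and the picture viewer there is one more tool, called as name([rows], argument=value, ...), one row to a line, values as JSON. move_arm: Moves the arm, as the interface text tells. Its arguments: {"type":"object","properties":{"moves":{"type":"array","items":{"type":"array","items":{"type":"number"}}},"gripper":{"type":"number"},"newtons":{"type":"number"}},"required":["moves"]}

```bash
mkdir -p pics; ls; cat > h.py <<'E'
import numpy as np, cv2
from workcell import monitor, grab_frame, camera_model, bot
def ray(name,u,v):
    c=camera_model(name); f=210/np.tan(np.radians(c["vfov"])/2)
    K=np.array([[f,0,c["cx"]],[0,f,c["cy"]],[0,0,1.]])
    p=cv2.undistortPointsIter(np.array([[[u,v]]],float),K,np.array([c["k1"],0,0,0,0.]),None,None,(3,50,1e-10))[0,0]
    R=np.array(c["R"]);t=np.array(c["t"])
    return -R.T@t, R.T@np.array([p[0],p[1],1])
def plane(name,u,v,z):
    o,d=ray(name,u,v); return o+d*(z-o[2])/d[2]
def tri(uv1,uv2,n1="scene",n2="top"):
    (o1,d1),(o2,d2)=ray(n1,*uv1),ray(n2,*uv2)
    s=np.linalg.lstsq(np.array([d1,-d2]).T,o2-o1,rcond=None)[0]
    a,b=o1+s[0]*d1,o2+s[1]*d2
    return (a+b)/2,np.linalg.norm(a-b)
def proj(name,X):
    c=camera_model(name); f=210/np.tan(np.radians(c["vfov"])/2)
    K=np.array([[f,0,c["cx"]],[0,f,c["cy"]],[0,0,1.]])
    return cv2.projectPoints(np.array(X,float).reshape(-1,3),cv2.Rodrigues(np.array(c["R"]))[0],np.array(c["t"],float),K,np.array([c["k1"],0,0,0,0.]))[0][:,0]
E
python3 - <<'E'
from h import *
for n in("scene","top"):
    cv2.imwrite(f"pics/{n}0.png",grab_frame(n)); c=camera_model(n); print(n,{k:np.round(v,3).tolist() for k,v in c.items()}, -np.array(c["R"]).T@c["t"])
s=monitor.observe(); print({k:np.round(v,3).tolist() for k,v in s.items()})
E
```

```text
pics
scene {'vfov': 50.896, 'cx': 284.61, 'cy': 201.632, 'k1': -0.029, 'R': [[0.98, 0.2, 0.025], [0.119, -0.478, -0.87], [-0.162, 0.855, -0.492]], 't': [-0.479, -0.093, 1.101]} [ 0.65875294 -0.8909462   0.47275611]
top {'vfov': 45.674, 'cx': 280.558, 'cy': 210.014, 'k1': 0.009, 'R': [[-0.007, -0.999, -0.037], [-0.985, 0.014, -0.173], [0.173, 0.035, -0.984]], 't': [-0.126, 0.557, 0.821]} [ 0.40501105 -0.16261127  0.89990836]
{'clock': 0.1, 'qpos': [1.267, 0.522, -0.036, 1.6, 0.021, 1.021, -0.113], 'qd': [0.0, 0.0, -0.001, -0.002, -0.001, -0.0, 0.001], 'joint_efforts': [0.006, -92.848, 1.985, -37.053, 0.018, 0.005, -0.0], 'position': [0.145, -0.608, 0.245], 'tool_rot': [-3.141, 0.0, 0.234], 'force': [0.291, -0.042, 0.011], 'moment': [0.007, -0.04, -0.003], 'finger_force': 0.0, 'grip_width': 0.085}
```

View pics/scene0.png

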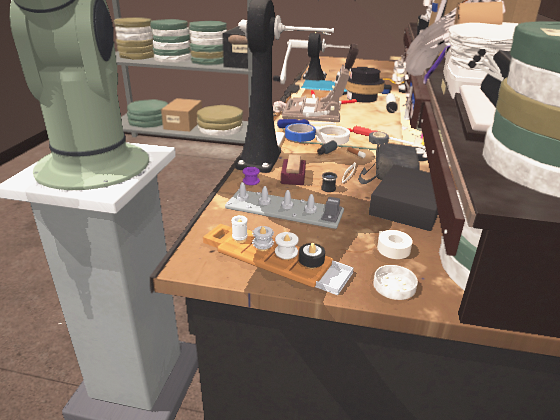

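View pics/top0.png

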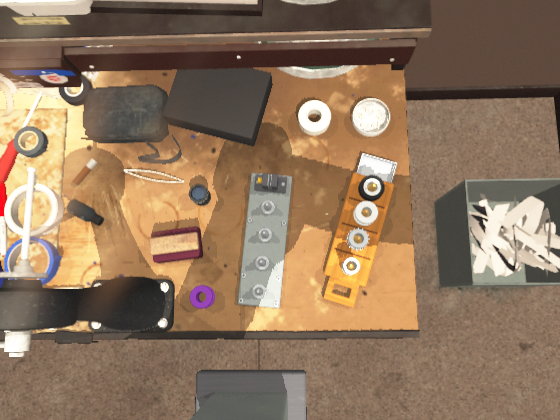

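Scene view: the wooden board runs from its hand grip (215,235) to the drip dish (335,277), with rollers at (239,228), (263,238), (286,246) and (311,255). The deck's spindles are at (242,192), (265,198), (288,203) and (311,208), and its gate is at (332,209). The purple look-alike is at (251,176), off the board. I'll enlarge to confirm which roller is which.

```bash
python3 - <<'E'
from h import *
a=cv2.imread("pics/scene0.png")[175:300,195:360]; b=cv2.imread("pics/top0.png")[150:315,230:405]
cv2.imwrite("pics/c1.png",cv2.resize(a,None,fx=4.8,fy=4.8,interpolation=3)); cv2.imwrite("pics/c2.png",cv2.resize(b,None,fx=3.6,fy=3.6,interpolation=3))
E
```

```text
(no output)
```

View pics/c1.png

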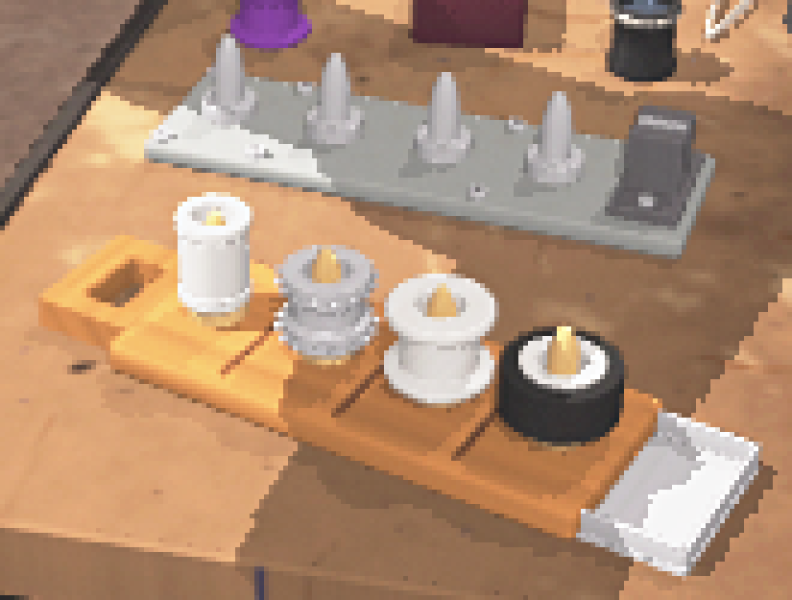

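View pics/c2.png

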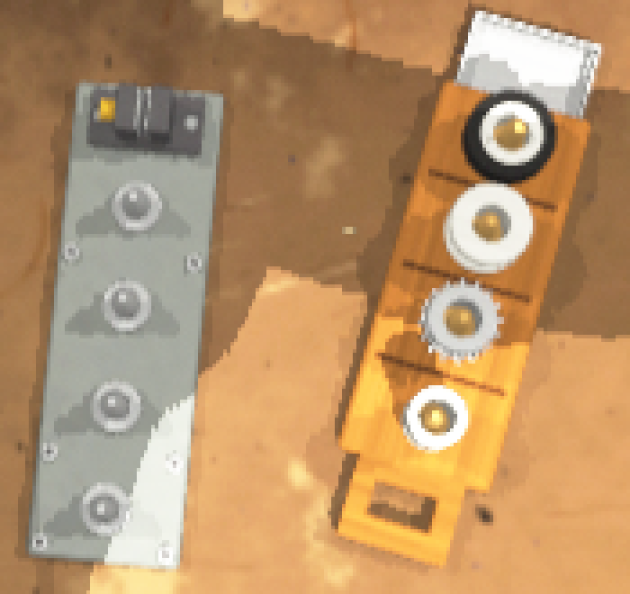

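Order on the board, from the grip: tube (239,228), sprocket with teeth (263,238), flanged in bare aluminium (286,246), tyred in black (311,255). The purple flanged one at (251,176) is the look-alike and isn't on the board. So the tube goes at x=+56 (next to the gate), the sprocket at +6, the flanged at -44 and the tyred at -94. Next I'll measure.

```bash
cat >> h.py <<'E'
S=lambda x,y:(195+(x+.5)/4.8-.5,175+(y+.5)/4.8-.5)
T=lambda x,y:(230+(x+.5)/3.6-.5,150+(y+.5)/3.6-.5)
E
python3 - <<'E'
from h import *
P=lambda x:np.round(np.array(x)*1000,1).tolist()
print("collars tri (gate first)")
for a,b in zip([(556,158),(444,140),(335,121),(228,102)],[(136,206),(126,306),(115,407),(104,510)]):
    X,e=tri(S(*a),T(*b)); print(P(X),P(e),"plane18",P(plane("top",*T(*b),.018)),P(plane("scene",*S(*a),.018)))
print("spindle tips")
for a,b in zip([(560,92),(445,73),(336,54),(229,36)],[(132,201),(122,300),(111,401),(99,504)]):
    X,e=tri(S(*a),T(*b)); print(P(X),P(e),P(plane("scene",*S(*a),.048)),P(plane("top",*T(*b),.048)))
print("roller tops tube,sprocket,flanged,tyred")
for a,b,z in zip([(212,218),(327,271),(440,300),(561,362)],[(437,416),(461,321),(489,224),(511,133)],[.058,.05,.052,.044]):
    X,e=tri(S(*a),T(*b)); print(P(X),P(e),"pl",P(plane("top",*T(*b),z)),P(plane("scene",*S(*a),z)))
print("plate corners top z10"); 
print([P(plane("top",*T(*c),.010)) for c in [(78,83),(222,95),(180,567),(30,555)]])
print("pin tips z58",[P(plane("top",*T(*c),.058)) for c in[(437,419),(459,321),(489,225),(513,131)]],[P(plane("scene",*S(*c),.058)) for c in[(214,208),(327,248),(440,284),(564,327)]])
E
```

```text
collars tri (gate first)
[566.0, -107.4, 15.8] 1.9 plane18 [566.5, -107.3, 18.0] [565.6, -111.7, 18.0]
[515.8, -102.2, 14.8] 1.7 plane18 [516.2, -102.2, 18.0] [516.0, -108.1, 18.0]
[465.7, -96.7, 14.5] 2.0 plane18 [466.4, -96.7, 18.0] [466.3, -103.2, 18.0]
[415.4, -91.4, 14.5] 2.6 plane18 [416.6, -91.3, 18.0] [416.1, -98.0, 18.0]
spindle tips
[564.3, -107.0, 47.3] 1.4 [565.1, -107.9, 48.0] [563.5, -107.2, 48.0]
[515.0, -102.4, 47.8] 0.9 [514.6, -103.0, 48.0] [515.4, -102.3, 48.0]
[466.2, -97.3, 48.2] 1.9 [465.2, -97.3, 48.0] [467.2, -97.0, 48.0]
[417.3, -92.0, 48.2] 3.5 [415.6, -92.2, 48.0] [419.0, -91.4, 48.0]
roller tops tube,sprocket,flanged,tyred
[456.8, -250.4, 55.6] 2.8 pl [458.0, -249.7, 58.0] [456.7, -254.5, 58.0]
[503.0, -263.6, 47.7] 0.8 pl [503.2, -263.2, 50.0] [503.5, -267.2, 50.0]
[548.3, -278.1, 51.8] 1.9 pl [549.2, -277.8, 52.0] [547.5, -278.7, 52.0]
[594.4, -291.7, 42.3] 2.4 pl [595.2, -291.2, 44.0] [593.6, -294.7, 44.0]
plate corners top z10
[[632.4, -77.2, 10.0], [624.8, -150.8, 10.0], [389.0, -127.8, 10.0], [395.3, -54.4, 10.0]]
pin tips z58 [[456.6, -249.6, 58.0], [502.3, -261.3, 58.0], [547.7, -277.0, 58.0], [593.0, -290.0, 58.0]] [[455.4, -247.6, 58.0], [502.8, -264.3, 58.0], [547.1, -277.6, 58.0], [593.7, -293.6, 58.0]]
```

Measured heights agree with the text: spindle tips 48 mm, roller tops about 56/48/52/42 mm. Working positions (mm):

| Roller | Position on board | Goes to spindle |
|---|---|---|
| tube | (456.4,-249.2) | (565.4,-107.2) |
| sprocket | (502.3,-263.3) | (515.7,-102.1) |
| flanged | (548.3,-277.3) | (465.9,-97.1) |
| tyred | (594.2,-291.4) | (416.2,-92.0) |

Board yaw is -0.296 and deck yaw is -0.101. I'll move above the tube first.

move_arm([
  [311,359,-105,-0.53],
  [311,359,-105,-0.53],
  [311,359,-105,-0.53],
  [311,359,-105,-0.53],
  [311,359,-105,-0.53],
  [311,359,-105,-0.53],
  [311,359,-105,-0.53],
  [311,359,-105,-0.53],
  [311,359,-105,-0.53],
  [311,359,-105,-0.53],
  [311,359,-105,-0.53],
  [311,359,-105,-0.53],
], gripper=1, newtons=40)

```text
clock: 1.6
position: [0.4553, -0.2499, 0.1405]
tool_rot: [3.141, -0.0, -0.298]
force: [0.1, 1.3, 0.4]
grip_width: 0.0856
finger_force: 0.0
```

move_arm([
  [1,0,-30,0],
  [1,0,-60,0],
  [1,0,-60,0],
  [1,0,-60,0],
])

```text
clock: 2.1
position: [0.457, -0.2495, 0.0812]
tool_rot: [3.141, -0.001, -0.297]
force: [-0.2, -0.5, -0.5]
grip_width: 0.0856
finger_force: 0.0
```

```bash
cat >> h.py <<'E'
def both(name,cs,ct):
    s,t=grab_frame("scene"),grab_frame("top")
    cv2.imwrite(f"pics/{name}_s.png",s);cv2.imwrite(f"pics/{name}_t.png",t)
    f=lambda im,c:cv2.resize(im[c[1]:c[3],c[0]:c[2]],(395,395),interpolation=3)
    cv2.imwrite(f"pics/{name}.png",np.hstack([f(s,cs),f(t,ct)]))
E
python3 -c "
from h import *
both('a',(185,165,345,325),(280,170,420,310)); s=monitor.observe(); print(s['position'],s['tool_rot'],s['force'],bot.tip_extent); p=np.array(s['position']); print([proj(n,[p+[0,0,-.014],p]).round(1).tolist() for n in('scene','top')])"
```

```text
[ 0.4572375  -0.24940586  0.08146174] [ 3.14140923e+00 -1.60988498e-03 -2.96574347e-01] [ 0.289624    0.1313955  -0.02903655] 0.014
[[[239.8, 214.0], [239.6, 207.2]], [[351.5, 265.3], [352.3, 264.7]]]
```

View pics/a.png

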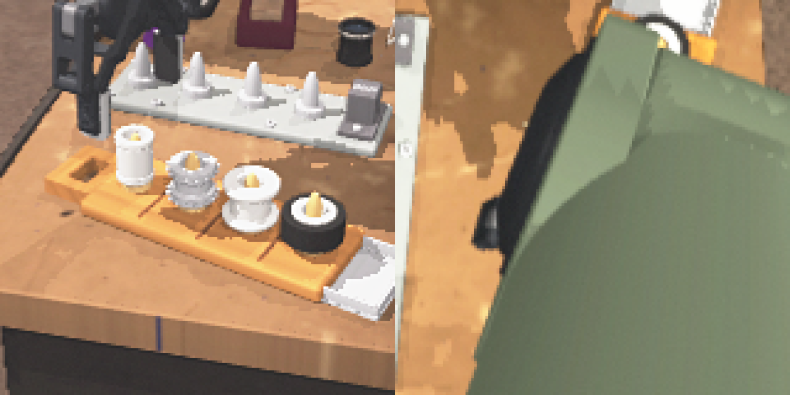

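Scene crop: the open fingers (tips at about (95,138) and (167,82)) straddle the tube top at (134,133), centred within about 3 mm. The arm blocks the top view here. Going down to grasp.

move_arm([
  [0,0,-21,0],
  [0,0,-42,0],
  [0,0,-42,0],
  [0,0,-42,0],
])

```text
clock: 2.7
position: [0.4572, -0.2493, 0.0394]
tool_rot: [3.141, -0.001, -0.296]
force: [0.3, -0.2, 0.5]
grip_width: 0.0854
finger_force: 0.0
```

move_arm([
  [0,0,0,0],
  [0,0,0,0],
  [0,0,0,0],
  [0,0,0,0],
  [0,0,0,0],
  [0,0,0,0],
], gripper=0, newtons=40)

```text
clock: 3.45
position: [0.4569, -0.249, 0.0386]
tool_rot: [-3.142, -0.0, -0.296]
force: [-1.5, 1.5, 8.4]
grip_width: 0.0274
finger_force: 38.8
```

move_arm([
  [0,0,30,0],
  [0,0,60,0],
  [30,40,60,0.08],
  [60,80,60,0.15],
  [90,120,60,0.195],
  [108.5,142,60,0.195],
  [108.5,142,60,0.195],
  [108.5,142,60,0.195],
  [108.5,142,45,0.195],
  [108.5,142,38,0.195],
  [108.5,142,38,0.195],
  [108.5,142,38,0.195],
])

```text
clock: 4.95
position: [0.5652, -0.1072, 0.0763]
tool_rot: [3.142, 0.0, -0.101]
force: [0.5, 0.7, 0.0]
grip_width: 0.0272
finger_force: 39.5
```

```bash
python3 -c "
from h import *
both('b',(215,130,355,270),(225,160,345,280)); s=monitor.observe(); print(s['position'],s['tool_rot'],s['force'],s['finger_force'],s['grip_width'])"
```

```text
[ 0.56543001 -0.10708133  0.07656516] [-3.14157211e+00 -4.57496505e-04 -1.01358566e-01] [ 0.11527831 -0.59777826 -1.20147365] 39.525619321502745 0.027055694284263215
```

View pics/b.png

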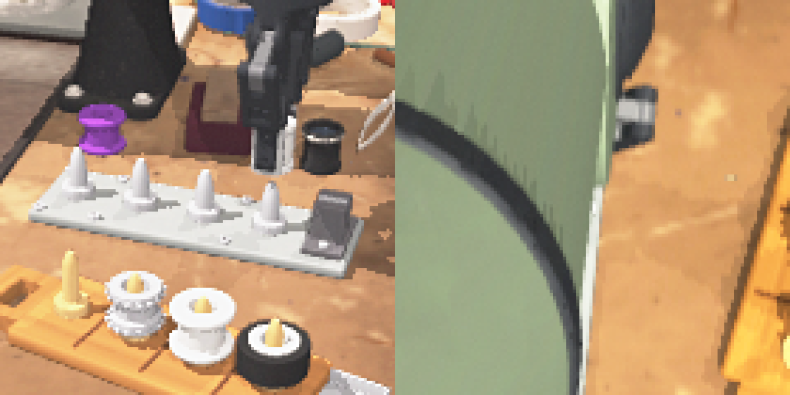

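```bash
python3 - <<'E'
from h import *
im=cv2.imread('pics/b_s.png'); c=im[170:222,295:335]
cv2.imwrite("pics/b2.png",cv2.resize(c,None,fx=11,fy=11,interpolation=0))
S=np.array([.5654,-.1072,0])
for z in(.018,.048,.060,.096): print(z,proj("scene",S+[0,0,z]).round(1), proj("scene",[S+[dx,0.0,z] for dx in(-.014,.014)]).round(1).tolist())
E
```

```text
0.018 [[310.7 206.4]] [[304.0, 205.6], [317.4, 207.3]]
0.048 [[311.5 193.6]] [[304.7, 192.8], [318.3, 194.4]]
0.06 [[311.8 188.4]] [[304.9, 187.6], [318.7, 189.2]]
0.096 [[312.8 172.3]] [[305.8, 171.5], [319.8, 173.0]]
```

View pics/b2.png

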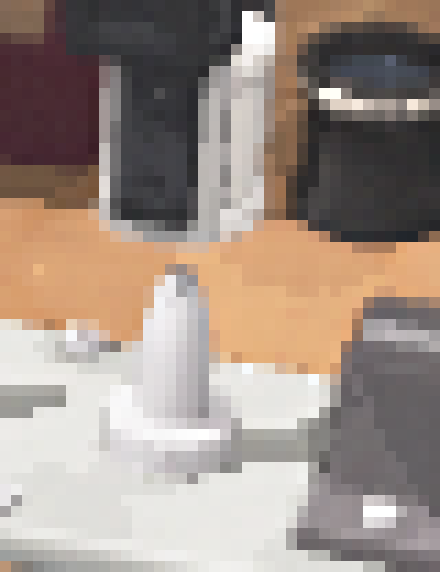

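The tube's silhouette (columns 304.5–319, centre about 311.7) sits over the spindle tip (about 311.4), so it is aligned to within 1 mm. Lowering.

move_arm([
  [0,0,-10,0],
  [0,0,-18,0],
  [0,0,-26,0],
  [0,0,-34,0],
  [0,0,-40,0],
  [0,0,-42,0],
  [0,0,-42,0],
])

```text
clock: 5.92
position: [0.5651, -0.107, 0.0347]
tool_rot: [-3.142, 0.0, -0.101]
force: [-5.2, 1.1, 10.2]
grip_width: 0.0273
finger_force: 40.4
```

move_arm([
  [0,0,0,0],
  [0,0,0,0],
  [0,0,0,0],
  [0,0,15,0],
  [0,0,40,0],
  [0,0,70,0],
  [-20,-50,70,-0.1],
  [-40,-100,70,-0.195],
  [-63,-156,70,-0.195],
  [-63,-156,70,-0.195],
  [-63,-156,70,-0.195],
  [-63,-156,70,-0.195],
], gripper=1)

```text
clock: 7.42
position: [0.503, -0.2617, 0.1046]
tool_rot: [-3.141, -0.0, -0.294]
force: [0.3, -0.4, 0.5]
grip_width: 0.085
finger_force: 0.0
```

```bash
python3 - <<'E'
from h import *
both('c',(215,130,355,270),(225,160,345,280)); s=monitor.observe(); print(s['position'],s['tool_rot'],s['force'])
im=cv2.imread('pics/c_s.png')[150:290,210:350]; cv2.imwrite('pics/c2b.png',cv2.resize(im,(560,560),interpolation=3))
E
```

```text
[ 0.50284921 -0.26186473  0.10442759] [-3.14125782e+00 -1.05554800e-04 -2.94407900e-01] [ 0.54950495  0.03637244 -0.47644944]
```

View pics/c2b.png

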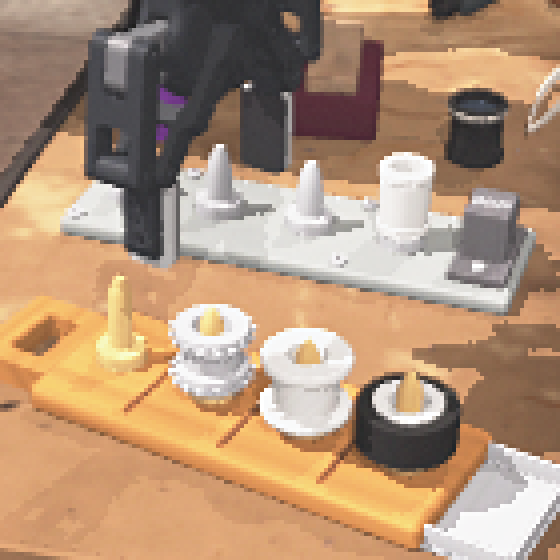

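The tube now stands on the spindle next to the gate, at crop (405,205), right down on its collar. Next the sprocket.

move_arm([
  [0,0,-30,0],
  [0,0,-60,0],
  [0,0,-70,0],
  [0,0,-70,0],
  [0,0,-70,0],
])

```text
clock: 8.15
position: [0.5028, -0.2631, 0.0353]
tool_rot: [3.141, -0.001, -0.296]
force: [-0.6, -0.2, -0.7]
grip_width: 0.0856
finger_force: 0.0
```

move_arm([
  [0,0,0,0],
  [0,0,0,0],
  [0,0,0,0],
  [0,0,0,0],
  [0,0,0,0],
  [0,0,0,0],
], gripper=0)

```text
clock: 8.9
position: [0.5024, -0.2631, 0.0348]
tool_rot: [3.142, -0.0, -0.296]
force: [-2.7, 1.5, 7.8]
grip_width: 0.036
finger_force: 39.0
```

move_arm([
  [0,0,30,0],
  [0,0,62,0],
  [4,50,62,0.1],
  [8,100,62,0.195],
  [12.5,150,62,0.195],
  [12.5,161,62,0.195],
  [12.5,161,62,0.195],
  [12.5,161,50,0.195],
  [12.5,161,40,0.195],
  [12.5,161,40,0.195],
  [12.5,161,40,0.195],
])

```text
clock: 10.28
position: [0.5147, -0.1023, 0.0742]
tool_rot: [3.142, 0.0, -0.102]
force: [0.4, -0.1, -0.9]
grip_width: 0.0361
finger_force: 40.3
```

```bash
cat >> h.py <<'E'
def chk(name,u,v,X):
    im=grab_frame("scene"); cv2.imwrite(f"pics/{name}_s.png",im); s=monitor.observe(); print(s['position'],s['force'],s['finger_force'])
    cv2.imwrite(f"pics/{name}.png",cv2.resize(im[v:v+52,u:u+50],None,fx=11,fy=11,interpolation=0))
    for z in(.018,.048,.064): print(z,proj("scene",np.array(X)/1000+[0,0,z])[0].round(1))
E
python3 -c "
from h import *
chk('d',265,165,[515.7,-102.1,0])"
```

```text
[ 0.51482875 -0.10225473  0.07437551] [-0.28498924 -0.618177   -0.34107816] 40.31354097649455
0.018 [287.5 202.4]
0.048 [287.9 189.7]
0.064 [288.1 182.7]
```

View pics/d.png

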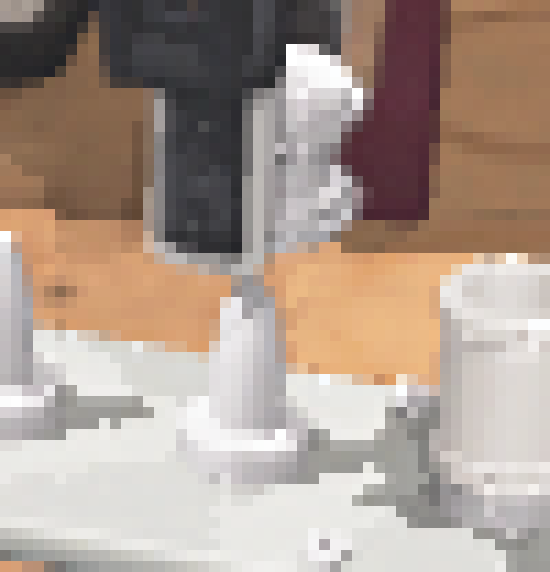

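The sprocket's right edge (about column 33.1) with its 9 px half-width puts its axis at about 24.1; the spindle axis is about 22.75, so it is roughly 2.5 mm too far along +x. I'll shift -2 mm and lower.

move_arm([
  [-2,0,0,0],
  [-2,0,-10,0],
  [-2,0,-18,0],
  [-2,0,-26,0],
  [-2,0,-34,0],
  [-2,0,-41,0],
  [-2,0,-43.5,0],
  [-2,0,-43.5,0],
])

```text
clock: 11.32
position: [0.5127, -0.102, 0.0309]
tool_rot: [-3.142, 0.0, -0.101]
force: [0.4, -0.0, -0.4]
grip_width: 0.0357
finger_force: 40.4
```

move_arm([
  [0,0,-0.5,0],
  [0,0,-0.5,0],
  [0,0,-0.5,0],
  [0,0,20,0],
  [0,0,45,0],
  [0,0,74,0],
  [10,-50,74,-0.1],
  [20,-100,74,-0.195],
  [30,-150,74,-0.195],
  [36.5,-175.5,74,-0.195],
  [36.5,-175.5,74,-0.195],
  [36.5,-175.5,74,-0.195],
], gripper=1)

```text
clock: 12.82
position: [0.5491, -0.2766, 0.1046]
tool_rot: [-3.141, 0.001, -0.296]
force: [-0.5, 0.6, -1.7]
grip_width: 0.0853
finger_force: 0.0
```

move_arm([
  [0,0,-30,0],
  [0,0,-60,0],
  [0,0,-70,0],
  [0,0,-70,0],
  [0,0,-70,0],
])

```text
clock: 13.45
position: [0.5499, -0.2775, 0.0359]
tool_rot: [3.141, -0.001, -0.296]
force: [-0.2, -0.6, 0.7]
grip_width: 0.0855
finger_force: 0.0
```

move_arm([
  [0,0,0,0],
  [0,0,0,0],
  [0,0,0,0],
  [0,0,0,0],
  [0,0,0,0],
  [0,0,0,0],
], gripper=0)

```text
clock: 14.2
position: [0.5494, -0.2776, 0.0353]
tool_rot: [3.142, -0.0, -0.296]
force: [-1.6, 1.4, 6.6]
grip_width: 0.0389
finger_force: 39.4
```

move_arm([
  [0,0,30,0],
  [0,0,62,0],
  [-24,52,62,0.1],
  [-48,104,62,0.195],
  [-72,156,62,0.195],
  [-83.5,180.5,62,0.195],
  [-83.5,180.5,62,0.195],
  [-83.5,180.5,50,0.195],
  [-83.5,180.5,40,0.195],
  [-83.5,180.5,40,0.195],
  [-83.5,180.5,40,0.195],
])

```text
clock: 15.58
position: [0.4657, -0.0973, 0.0746]
tool_rot: [3.142, 0.0, -0.102]
force: [0.6, -0.8, -1.5]
grip_width: 0.0388
finger_force: 40.7
```

```bash
python3 -c "
from h import *
chk('e',243,160,[465.9,-97.1,0])"
```

```text
[ 0.46585801 -0.09726942  0.07481311] [ 0.35987104  0.32012454 -0.47920735] 40.67792824236676
0.018 [264.9 198.4]
0.048 [264.9 185.8]
0.064 [265. 179.]
```

View pics/e.png

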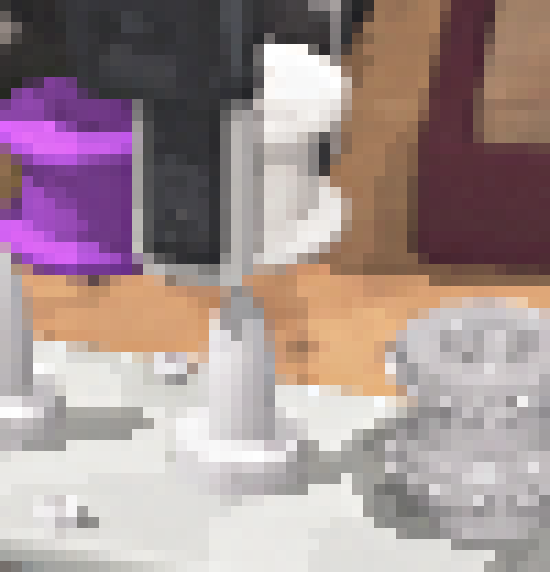

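The sprocket is seated. The flanged roller's right edge (31.8) gives an axis of about 22.2 against the spindle's 21.8, about 1 mm too far along +x. Shift -1 mm and lower.

move_arm([
  [-1,0,0,0],
  [-1,0,-10,0],
  [-1,0,-18,0],
  [-1,0,-26,0],
  [-1,0,-34,0],
  [-1,0,-41,0],
  [-1,0,-43.5,0],
  [-1,0,-43.5,0],
])

```text
clock: 16.62
position: [0.4648, -0.097, 0.0314]
tool_rot: [-3.142, -0.0, -0.101]
force: [-0.1, -0.6, -0.3]
grip_width: 0.0387
finger_force: 40.8
```

move_arm([
  [0,0,-0.5,0],
  [0,0,-0.5,0],
  [0,0,-0.5,0],
  [0,0,20,0],
  [0,0,45,0],
  [0,0,74,0],
  [30,-45,74,-0.1],
  [60,-90,74,-0.195],
  [95,-140,74,-0.195],
  [125,-185,74,-0.195],
  [130,-194.5,74,-0.195],
  [130,-194.5,74,-0.195],
], gripper=1)

```text
clock: 18.12
position: [0.5944, -0.2915, 0.1048]
tool_rot: [-3.141, 0.001, -0.297]
force: [-0.4, -0.6, 0.1]
grip_width: 0.0853
finger_force: 0.0
```

move_arm([
  [0,0,-30,0],
  [0,0,-60,0],
  [0,0,-70,0],
  [0,0,-70,0],
  [0,0,-70,0],
])

```text
clock: 18.75
position: [0.5953, -0.2915, 0.0366]
tool_rot: [3.142, -0.001, -0.296]
force: [-1.2, -0.7, -0.5]
grip_width: 0.0855
finger_force: 0.0
```

move_arm([
  [0,0,0,0],
  [0,0,0,0],
  [0,0,0,0],
  [0,0,0,0],
  [0,0,0,0],
  [0,0,0,0],
], gripper=0)

```text
clock: 19.5
position: [0.595, -0.2916, 0.036]
tool_rot: [-3.142, -0.001, -0.296]
force: [-1.7, 1.9, 7.2]
grip_width: 0.0427
finger_force: 39.5
```

move_arm([
  [0,0,30,0],
  [0,0,62,0],
  [-36,40,62,0.1],
  [-72,80,62,0.195],
  [-108,120,62,0.195],
  [-144,160,62,0.195],
  [-179.5,199.5,62,0.195],
  [-179.5,199.5,62,0.195],
  [-179.5,199.5,50,0.195],
  [-179.5,199.5,40,0.195],
  [-179.5,199.5,40,0.195],
  [-179.5,199.5,40,0.195],
])

```text
clock: 21.0
position: [0.4153, -0.0923, 0.0751]
tool_rot: [3.142, 0.001, -0.102]
force: [0.5, -1.3, -0.2]
grip_width: 0.0423
finger_force: 41.1
```

```bash
python3 -c "
from h import *
chk('f',220,155,[416.2,-92,0])"
```

```text
[ 0.41537428 -0.09223352  0.07526361] [-0.48941707  0.19910925 -0.22377973] 41.1040567047894
0.018 [242.9 194.6]
0.048 [242.6 182.1]
0.064 [242.5 175.3]
```

View pics/f.png

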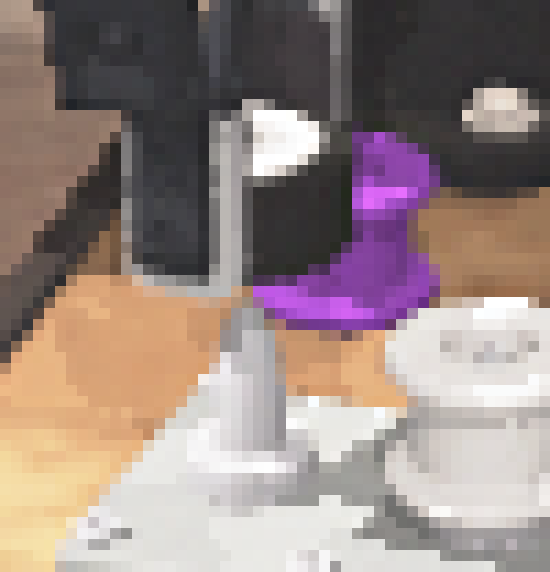

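The flanged roller is seated. The tyred roller's right edge (32.1) gives an axis of about 21.7 against the spindle's 22.5, about 1.5 mm short. Shift +1.5 mm and lower.

move_arm([
  [1.5,0,0,0],
  [1.5,0,-10,0],
  [1.5,0,-18,0],
  [1.5,0,-26,0],
  [1.5,0,-34,0],
  [1.5,0,-41,0],
  [1.5,0,-43.5,0],
  [1.5,0,-43.5,0],
])

```text
clock: 22.05
position: [0.4166, -0.0919, 0.0319]
tool_rot: [-3.142, 0.0, -0.101]
force: [-3.1, 0.5, 5.9]
grip_width: 0.0423
finger_force: 41.7
```

Seated with light contact (about 6 N). Release, rise, and move clear so both cameras can check.

move_arm([
  [0,0,0,0],
  [0,0,0,0],
  [0,0,0,0],
  [0,0,20,0],
  [0,0,45,0],
  [0,0,90,0],
  [0,0,120,0],
  [0,-60,140,0],
  [0,-120,160,0],
  [0,-180,160,0],
  [0,-240,160,0],
  [0,-300,160,0],
], gripper=1)

```text
clock: 23.55
position: [0.4165, -0.3939, 0.1919]
tool_rot: [-3.142, -0.0, -0.101]
force: [0.8, 0.6, -0.6]
grip_width: 0.0854
finger_force: 0.0
```

move_arm([
  [-60,-50,20,0],
  [-120,-100,20,0],
  [-180,-150,20,0],
  [-220,-190,20,0],
  [-220,-190,20,0],
  [-220,-190,20,0],
  [-220,-190,20,0],
])

```text
clock: 24.42
position: [0.1972, -0.5815, 0.2115]
tool_rot: [-3.141, -0.0, -0.101]
force: [0.8, 0.1, -0.0]
grip_width: 0.0855
finger_force: 0.0
```

```bash
python3 -c "
from h import *
both('g',(215,150,355,290),(210,160,350,320)); print(monitor.observe()['position'])"
```

```text
[ 0.19790053 -0.58128529  0.21174655]
```

View pics/g.png

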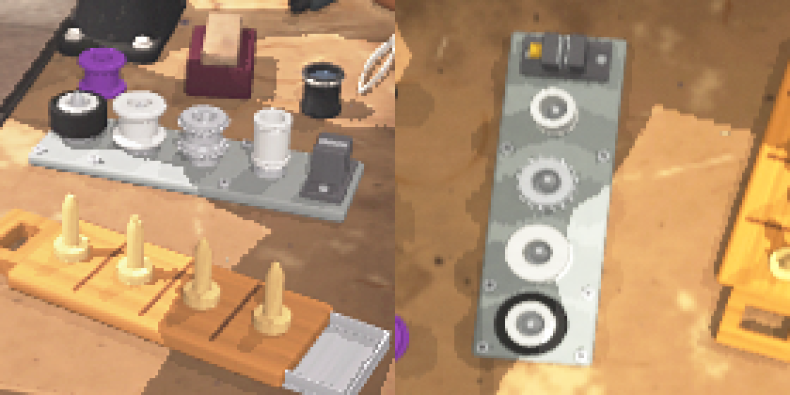

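From the gate outwards the deck now carries the tube (272,140), sprocket (203,133), flanged (139,118) and tyred (77,115). All stand level on their collars, the pins are empty and the gripper is clear. Handing in.

```bash
python3 -c "
from h import *
print(bot.job_done())"
```

```text
the job is handed in; nothing more can be done
None
```

All four rollers are on the deck spindles in running order from the film gate (tube, sprocket, flanged, tyred), each down on its collar and released; the job was handed in at about 24.5 s.

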